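# Load a carrier plate and unlatch the stage cassette

### The arm

A 6-joint arm with a two-finger parallel gripper is mounted at the origin on the work surface. World frame = base frame: x ahead of the robot, y to its left, z up, the work surface at z = 0. Lengths are in m, angles in degrees, forces in N, time in s.
With the tool pointing down it reaches from about 0.325 to 0.775 m from the base axis. Payload 5.5 kg.
Tool frame: the origin (TCP) lies at the centre of the arm's flange, where the gripper is bolted on; the fingertips stand 182 mm ahead of it and the grasp point (between the pads) lies 163 mm ahead of it; z points along the fingers, y is the line along which they close (so a half turn about z gives the same grasp; the last joint's range is limited). The gripper opens to 88 mm and grips with 3 to 60 N. Pads are 20 mm wide; open, the fingers measure 115 mm over their backs; the gripper's body (75 mm by 178 mm) begins 61 mm behind the grasp point.
Start: joints at [-72.748, 5.22, 70.514, -0, 104.267, -3.249], TCP at [0.21, -0.562, 0.405] pointing down, gripper open.
Joint ranges: [-164.24, 164.24], [-49.07, 125.15], [9.68, 141.18], [-86.29, 266.29], [3.28, 154.24], [-151.56, 151.56]. Speed limits (degrees/s): [147.25, 147.25, 172.46, 180, 180, 180].

### API

Orientations are given as [roll, pitch, yaw] about the fixed x, y, z axes, in that order (R = Rz(yaw) Ry(pitch) Rx(roll)).
In Python, from station import r gives the robot as it stands. The module is installed in compiled form; this text tells all that it offers. Calls block until the motion is done:
- r.reach(position, orientation): joint-space move of the TCP to a pose.
- r.servo_line(position, rotation=None, speed=0.15): straight line of the TCP; rotation=None keeps the orientation; speed is the mean speed in m/s.
- r.move_joints(angles): joint-space move.
- r.let_go() and r.grab(squeeze=None): open the fingers fully, or close them until they stop; squeeze is the grip in N (None keeps the last).
- r.wait(seconds).
- r.inverse_kinematics(position, orientation): joint angles nearest the present ones, or None.
- r.sense(): the state.
- r.snapshot(name): name is "side" or "top" or "wrist"; returns a dict with "frame" (420x560x3 uint8, red, green, blue), "fx", "fy", "cx", "cy" (pixels), "R" (3x3) and "t" (3): a world point X has camera coordinates R X + t. Camera axes: x right, y down, z forward; pixel columns grow to the right and rows downward; lengths in m; the calibration is good to about 2 mm. A picture is of the moment at which its call begins. There is no depth.
A pose or a line that the arm cannot do raises r.IKError and nothing moves.
- r.hand_in(): hands the job in; it is judged then, once.
The state is a dict: "clock": time; "joints": joint angles; "joint_vel": joint speeds; "joint_torque": joint torques, N m; "tcp_pos": TCP position; "orientation": TCP orientation; "contact_force": force on the tool from outside, world axes, zero at the start; "torque": the same for the moment, N m; "opening": finger opening in m; "gripper_force": force on a finger pad.
Only numpy, scipy, OpenCV 4.12 (cv2) and the standard library are available. Lean on these libraries where they do the work, as an engineer would, in place of code of your own. Each camera call takes 0.05 s, during which the arm holds its last target. There are 200 camera calls.

### The job

Take only the top carrier plate from the stack and lay it flat in the recess of the cassette that is latched in the dock, and let go of it. Then pinch the cassette's two side catches together, lift the cassette straight up out of the dock with the plate still lying in it, and finish while holding it level in the gripper by its pinched catches, about 10 cm above where it stood. Leave the other plates and everything else on the bench where they are.

Things in the scene. Friction and masses are not known exactly. Their poses are not given: they have to be found in the camera images.
- dock: white loading dock, 150 (x) x 128 (y), deck 30 above the bench, fixed; origin: centre of its underside, z up. The cassette stands on the deck between low steel stops (8 above the deck). On each y side a steel keeper, 40 long in x, 34 to 52 out from the centre in y, top 50 above the bench, reaches over a catch's toe
- cassette: loose grey tray, 76 (x) x 42 (y) x 11 high, 0.13 to 0.26 kg, in the dock with 1.5 play, axes along the dock's; origin: centre of underside, 30 above the bench. Mid-way along each long side stands a black catch: paddle 26 wide (x), 4 thick (y), 35 to 80 above the bench, sliding along y. Free, the catches' toes lock the tray under the keepers
- cassette_seat (a point): centre of the recess floor of the cassette, 8 above its underside, 38 above the bench; axes of the cassette. Recess 70 (x) x 36 (y) inside a rim 3 high; a plate fits with 3 play all round, its length along x. Beyond the rim the ends (+-x) are open for fingers
- catch_left_pad (a point): where a finger presses: middle of the ridged outer face of the catch on the cassette's +y side, 68 above the bench. The outer faces of the two catches are 64 apart free, 52 fully pinched; grip them with fingertips between 53 and 68 above the bench (above the keepers)
- catch_right_pad (a point): the same point on the right catch
- plate_rack: low white rack, 100 (x) x 60 (y), floor 6 high, fixed to the bench, on which the three plates lie stacked; origin: centre of its underside
- plate_top_mid (a point): centre of the TOP plate of the stack: aluminium, 64 (x) x 30 (y) x 10 thick, three round windows, 50 g, loose; centre 31 above the bench, top 36. Grip it by its two short ends (64 apart), fingertips 4 to 8 below its top so as not to take the next plate; when laying it the recess rim reaches 3 up its ends
- plate_mid_mid (a point): centre of the same kind of plate, second in the stack, to be left; centre 21 above the bench
- plate_low_mid (a point): centre of the same kind of plate, bottom of the stack, to be left; centre 11 above the bench
- catch_left (a joint): travel of the left catch inward, 0 free to 0.006 m fully pinched; sprung, 2.4 N to start and 6 N fully in; its toe is clear of the keeper from about 0.004
- catch_right (a joint): the same for the right catch
- petri_dish: open glass dish, 80 dia x 14 high, between dock and rack; bystander; origin: centre of underside. Leave it alone
- lens_canister: black plastic canister, 42 dia x 45 high, on the robot's side of the dish; bystander; origin: centre of underside. Leave it alone
- oil_bottle: small amber bottle, 34 dia x 75 high, at the back; bystander; origin: centre of underside. Leave it alone
- slide_box: closed white box, 95 x 80 x 34 high, at the back; bystander; origin: centre of underside. Leave it alone
- beaker: glass beaker, 64 dia x 85 high, at the back; bystander; origin: centre of underside. Leave it alone
- spatula: steel lab spatula 160 long, lying flat behind the dish; bystander; narrow, 14 wide, 6 high; its length along its x axis, origin near mid-length. Leave it alone
- reagent_jar: white jar, 64 dia x 85 high, at the back; bystander; origin: centre of underside. Leave it alone
There are look-alikes about, which are no part of the job. What is shaped like the plate_rack but blue is not meant. Leave any red look-alike of the part that bears plate_top_mid alone.

How it is judged (in metres and radians):
On the way, in this order (a step that is already met when the one before it is completed fails the run):
1. the top plate lies flat in the cassette's recess, let go, with the cassette still in the dock (x of plate_top_mid in the frame of cassette_seat between -0.006 and 0.006 m and y of plate_top_mid in the frame of cassette_seat between -0.006 and 0.006 m and z of plate_top_mid in the frame of cassette_seat between 0.002 and 0.0075 m and angle between the z axis of plate_top_mid and the z axis of cassette_seat, either way round below 0.06 rad and z of cassette_seat in the frame of dock between 0.034 and 0.044 m and contact force between the fingers and plate_top below 0.05 N), for 0.2 s.
2. both catches are pinched in by the fingers (value of joint each of catch_left, catch_right above 0.004 m and contact force between the fingers and catch_left above 1 N and contact force between the fingers and catch_right above 1 N), for 0.1 s.
At the end, for the whole second after the job is handed in: Cassette held still and level (under 0.2 rad) by both pinched catches (each over 4 mm in), 70 mm or more above its place, touching nothing else; top plate flat in its recess, within 6 mm, untouched by fingers; other plates within 12 mm and bystanders within 20 mm of their starts (all of step 2 and x of plate_top_mid in the frame of cassette_seat between -0.006 and 0.006 m and y of plate_top_mid in the frame of cassette_seat between -0.006 and 0.006 m and z of plate_top_mid in the frame of cassette_seat between 0.002 and 0.0075 m and angle between the z axis of plate_top_mid and the z axis of cassette_seat, either way round below 0.06 rad and z of cassette_seat in the frame of dock above 0.108 m and angle between cassette_seat's own z axis and vertical below 0.2 rad and contact force between cassette and dock below 0.05 N and contact force between cassette and plate_rack below 0.05 N and contact force between the fingers and plate_top below 0.05 N and linear speed of cassette below 0.03 m/s and contact force between cassette and petri_dish below 0.05 N and contact force between cassette and lens_canister below 0.05 N and contact force between cassette and oil_bottle below 0.05 N and contact force between cassette and slide_box below 0.05 N and contact force between cassette and beaker below 0.05 N and contact force between cassette and spatula below 0.05 N and contact force between cassette and reagent_jar below 0.05 N and distance of each of plate_mid_mid, plate_low_mid from where it was at the start of the episode below 0.012 m and distance of each of petri_dish, lens_canister, oil_bottle, slide_box, beaker, spatula, reagent_jar from where it was at the start of the episode below 0.02 m); the arm keeps its last pose, push and grip.
It fails at once if one of the other plates is dragged from the stack (distance of any of plate_mid_mid, plate_low_mid from where it was at the start of the episode above 0.015 m).
It fails at once if a bystander is disturbed (distance of any of petri_dish, lens_canister, oil_bottle, slide_box, beaker, spatula, reagent_jar from where it was at the start of the episode above 0.03 m).
It also fails if it takes over 48 s, if anything falls off the work surface, if the arm or the gripper's body presses on something with over 40 N, if the wrist force passes 120 N, or if a joint passes its speed limit or range.

## Working session

There is one attempt and no reset: what is moved stays moved. The work goes in short steps, each a Python script; the robot and the scene stay as the last script left them, time stands still between calls to the robot, and variables do not carry over. Pictures are saved under pics/ and viewed, at most 10 in all, crops included, and the job is handed in when it is done.

```bash
mkdir -p pics
cat > h.py <<'E'
import numpy as np, cv2
from station import r
def snap(n,f=None):
    s=r.snapshot(n); s['R']=np.array(s['R']);s['t']=np.array(s['t'])
    if f: cv2.imwrite('pics/'+f,s['frame'][:,:,::-1])
    return s
def ray(s,u,v,z):
    d=s['R'].T@np.array([(u-s['cx'])/s['fx'],(v-s['cy'])/s['fy'],1]); o=-s['R'].T@s['t']
    return o+d*(z-o[2])/d[2]
def proj(s,X):
    c=s['R']@np.array(X)+s['t']; return c[:2]/c[2]*[s['fx'],s['fy']]+[s['cx'],s['cy']]
E
python3 - <<'E'
from h import *
for n in('top','side'):
    s=snap(n,n+'0.png'); np.savez(n+'0.npz',**s); print(n,-s['R'].T@s['t'],s['R'][2],s['fx'])
print(r.sense())
E
```

```text
top [ 0.46718434 -0.00841305  0.9394318 ] [ 0.11786721  0.01330194 -0.99294027] 396.6664011617539
side [ 0.51108121 -0.8723642   0.66064857] [ 0.03573549  0.8275962  -0.56018525] 500.02261231398154
{'clock': 0.1, 'joints': array([-7.27481483e+01,  5.25964167e+00,  7.05759911e+01,  1.56797945e-04,
        1.04265583e+02, -3.24877868e+00]), 'joint_vel': array([ 0.03271476, -0.03861685, -0.11041948,  0.11796655, -0.02925518,
       -0.02411105]), 'joint_torque': array([ 1.61762360e-03, -4.47856629e+01, -4.07569098e+01,  7.00280908e-02,
        2.84341676e-02, -1.14236432e-04]), 'tcp_pos': array([ 0.2101451 , -0.56205596,  0.40360084]), 'orientation': array([-1.79898956e+02, -5.88782447e-03,  2.05006637e+01]), 'contact_force': array([-0.32697208,  0.10645424, -0.09900812]), 'torque': array([-0.01073253, -0.01836687,  0.01360552]), 'gripper_force': 0.0, 'opening': 0.08794186917734169}
```

View pics/top0.png

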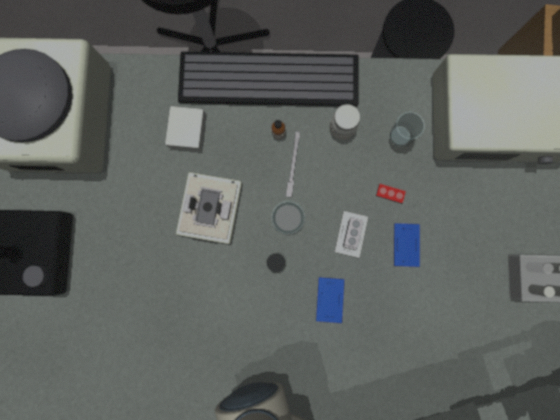

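View pics/side0.png

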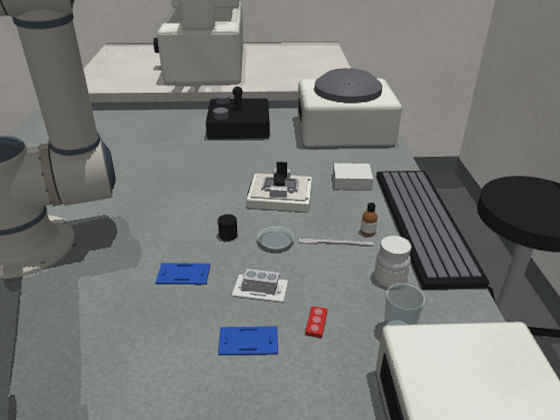

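The top view shows the white rack with the stack at about (352,234), the dock at (209,208), the blue and red decoys, and the canister at (276,263) and dish at (288,218) between them. The side view agrees. Next I get the rough poses and go close for wrist views.

```bash
cat >> h.py <<'E'
def whiterects(s,z,amin,thr=150):
    hsv=cv2.cvtColor(s['frame'],cv2.COLOR_RGB2HSV)
    m=((hsv[...,2]>thr)&(hsv[...,1]<50)).astype('uint8')*255
    m=cv2.morphologyEx(m,cv2.MORPH_CLOSE,np.ones((5,5)))
    out=[]
    for c in cv2.findContours(m,cv2.RETR_EXTERNAL,cv2.CHAIN_APPROX_NONE)[0]:
        if cv2.contourArea(c)<amin: continue
        P=np.array([ray(s,*p[0],z)[:2] for p in c])
        R=cv2.minAreaRect((P*1000).astype('float32'))
        out.append((R,c.reshape(-1,2).mean(0)))
    return out
E
python3 - <<'E'
from h import *
s=dict(np.load('top0.npz'))
for z,n in((0.03,'dock'),(0.006,'rack')):
    print(n)
    for R,c in whiterects(s,z,200):
        if c[0]<380 and 150<c[1]<300: print(np.round(R[0],1),np.round(R[1],1),round(R[2],1),c)
print(ray(s,352,234,.036),ray(s,209,208,.04))
p=ray(s,352,234,.036)
# go above rack, gripper closing axis along world x-ish
for yaw in (90,-90,75,-105):
    print(yaw,r.inverse_kinematics([p[0],p[1],.40],[180,0,yaw]))
E
```

```text
dock
[ 507.7 -150.6] [54.6 93.3] 77.9 [351.00819672 233.95081967]
[562.1 179. ] [122.7 144.7] 81.2 [208.05909091 207.40454545]
rack
[ 508.8 -154.4] [56.1 95.7] 77.9 [351.00819672 233.95081967]
[564.6 183.9] [125.9 148.5] 81.2 [208.05909091 207.40454545]
[ 0.50691194 -0.15191691  0.036     ] [0.55887653 0.17492399 0.04      ]
90 [-20.36676196  -5.75739764  81.92644084   0.         103.83095679
 -20.36676196]
-90 None
75 [-20.36676196  -5.75739764  81.92644084   0.         103.83095679
  -5.36676196]
-105 None
```

Run:
```python
from h import *
r.reach([.508,-.152,.36],[180,0,77.9]); r.wait(.3)
s=snap('wrist','w1.png'); np.savez('w1.npz',**s); print(-s['R'].T@s['t'],s['R'][2],s['fx'],proj(s,[.507,-.152,.036]), r.sense()['tcp_pos'],r.sense()['clock'])
for yaw in(-8.8,171.2): print(r.inverse_kinematics([.562,.179,.36],[180,0,yaw]))
```

```text
[ 0.52109917 -0.08846776  0.3399917 ] [-0.05148994 -0.23832671 -0.96981914] 341.45554662724675 [280.39272827 200.94498748] [ 0.50793699 -0.15237331  0.35997403] 2.3
[ 1.43623122e+01  3.38437109e+00  7.69553354e+01 -2.54444375e-14
  9.96602935e+01  1.13162312e+02]
[ 14.36231216   3.38437109  76.95533539   0.          99.66029353
 -66.83768784]
```

View pics/w1.png

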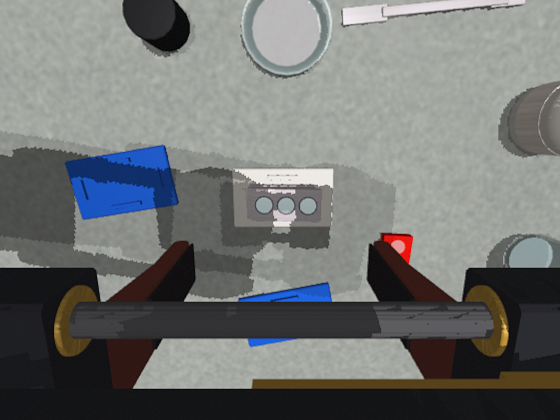

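The wrist view shows the top plate with its three windows at about (264,205), (286,205) and (308,205) on the white rack. The red decoy is at (397,248). I refine the position from the windows and the plate outline.

Run:
```python
from h import *
s=dict(np.load('w1.npz')); f=s['frame']
print(f[205,264],f[205,275],f[205,253],f[190,286],f[222,256], f[205,240])
h=cv2.cvtColor(f[190:220,245:325],cv2.COLOR_RGB2HSV)
a=f[190:220,245:325].astype(int)
m=((a[...,2]-a[...,0])>8).astype('uint8')
n,l,st,ce=cv2.connectedComponentsWithStats(m)
P=[]
for i in range(1,n):
    if st[i,4]>60:
        p=ray(s,ce[i][0]+245,ce[i][1]+190,.036); P.append(p); print(st[i],ce[i]+[245,190],p)
P=np.array(P); print(P.mean(0), np.degrees(np.arctan2(*(P[-1]-P[0])[[1,0]])))
big=cv2.resize(f[150:250,210:350],None,fx=5,fy=5,interpolation=cv2.INTER_NEAREST)
cv2.imwrite('pics/w1c.png',big[:,:,::-1])
```

```text
[151 165 166] [112 106 109] [113 108 111] [223 213 217] [129 126 121] [128 125 122]
[ 11   7  17  17 219] [263.72146119 204.74429224] [ 0.4913827  -0.15227357  0.036     ]
[ 33   7  17  17 220] [285.79545455 205.22727273] [ 0.5109824  -0.15693971  0.036     ]
[ 55   8  17  16 219] [307.72146119 205.48858447] [ 0.53050257 -0.16137685  0.036     ]
[ 0.51095589 -0.15686338  0.036     ] -13.099723427307849
```

View pics/w1c.png

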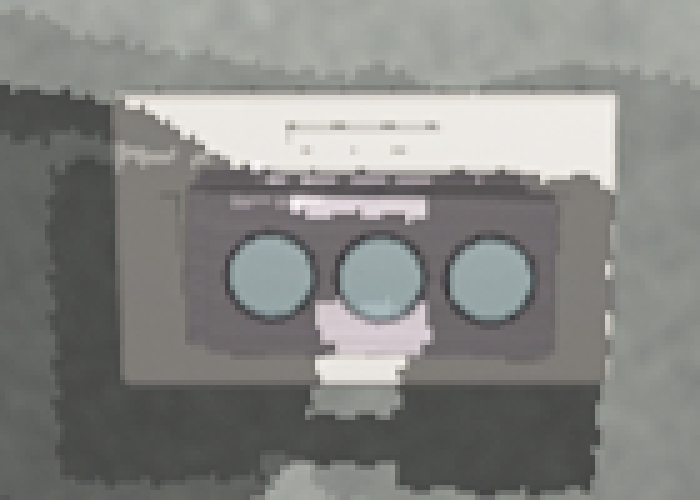

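Run:
```python
from h import *
x,y=.5109,-.1568
r.reach([x,y,.28],[180,0,76.9])
r.servo_line([x,y,.212],speed=.08); r.wait(.1)
print(r.sense()['tcp_pos'],r.sense()['contact_force'])
r.grab(10); s=r.sense(); print(s['opening'],s['gripper_force'],s['contact_force'],s['tcp_pos'])
r.servo_line([x,y,.222],speed=.05)
r.servo_line([x,y,.36],speed=.2); s=r.sense(); print(s['opening'],s['gripper_force'],s['clock'])
r.reach([.56,.125,.36],[180,0,81.2]); r.wait(.3)
s=snap('wrist','w2.png'); np.savez('w2.npz',**s); print(-s['R'].T@s['t'],r.sense()['clock'],r.sense()['opening'])
t=snap('top'); np.savez('top1.npz',**t)
```

```text
[ 0.51114682 -0.1568986   0.2128361 ] [ 0.79157418  0.71928189 -0.11284091]
0.06384668946951769 10.000084340572357 [ 0.09293941 -1.19603862  0.10741315] [ 0.51094954 -0.15681229  0.21215063]
0.0633167752348328 9.999956041574478 5.5083
[0.56963283 0.18872479 0.34010369] 6.9583 0.06393880386786432
```

View pics/w2.png

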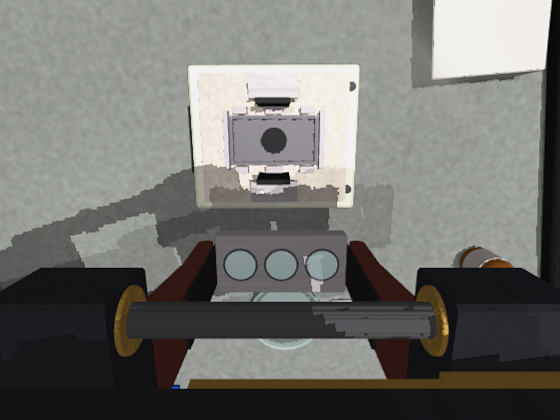

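The wrist view shows the plate gripped, with its windows on row 265. The dock is at about (274,137), with a black hole at the cassette's centre (274,140) and the catches at rows 100 and 180. Now I measure both.

Run:
```python
from h import *
s=dict(np.load('w2.npz')); f=s['frame']; g=cv2.cvtColor(f,cv2.COLOR_RGB2GRAY)
def blob(m,x0,y0,z,amin):
    n,l,st,ce=cv2.connectedComponentsWithStats(m.astype('uint8'))
    o=[]
    for i in range(1,n):
        if st[i,4]>amin: c=ce[i]+[x0,y0]; p=ray(s,*c,z); print(st[i],c.round(1),p.round(4)); o.append(p)
    return o
print('hole'); blob(g[122:158,255:295]<60,255,122,.038,60)
a=f[245:285,215:350].astype(int)
print('win'); P=blob((a[...,2]-a[...,0])>8,215,245,.184,100)
print(np.mean(P,0))
print('dark'); blob(g[90:192,245:305]<60,245,90,.08,20)
print(g[140,220:330].tolist()); print(g[108:172,245].tolist())
for R,c in whiterects(s,.03,3000): print(R,c)
print(r.sense()['tcp_pos'])
cv2.imwrite('pics/w2c.png',cv2.resize(f[60:215,180:365],None,fx=3.8,fy=3.8,interpolation=cv2.INTER_NEAREST)[:,:,::-1])
```

```text
hole
[  6   6  25  25 469] [273.5 140. ] [0.5617 0.1791 0.038 ]
win
[ 10   5  31  30 714] [239.9 264.6] [0.5398 0.1273 0.184 ]
[ 51   5  31  30 710] [280.8 264.7] [0.5596 0.1242 0.184 ]
[ 92   6  31  29 712] [321.7 264.7] [0.5794 0.1211 0.184 ]
[0.55956833 0.12417205 0.184     ]
dark
[ 10   8  35   9 275] [272.4 101.5] [0.5663 0.2076 0.08  ]
[ 16  38  25  25 469] [273.5 140. ] [0.5628 0.1804 0.08  ]
[ 11  83  34  11 333] [273.2 178.4] [0.558  0.1521 0.08  ]
[231, 231, 234, 219, 220, 222, 223, 229, 153, 104, 134, 143, 144, 104, 131, 144, 142, 142, 142, 142, 142, 142, 143, 143, 143, 143, 143, 144, 143, 144, 144, 144, 144, 144, 145, 145, 145, 144, 147, 150, 91, 65, 57, 51, 53, 53, 51, 51, 52, 53, 53, 53, 53, 54, 53, 53, 53, 54, 52, 53, 53, 53, 53, 54, 54, 50, 83, 139, 148, 148, 147, 148, 147, 147, 148, 147, 147, 148, 148, 147, 147, 147, 147, 148, 147, 148, 148, 148, 147, 148, 148, 148, 151, 101, 94, 139, 150, 149, 117, 136, 221, 231, 228, 228, 234, 237, 236, 236, 235, 234]
[232, 232, 231, 232, 235, 186, 143, 176, 145, 146, 147, 146, 145, 146, 146, 146, 145, 145, 145, 144, 144, 145, 145, 144, 144, 144, 145, 143, 144, 143, 143, 144, 143, 143, 143, 143, 144, 143, 142, 143, 141, 143, 143, 143, 142, 142, 141, 141, 141, 141, 140, 141, 135, 121, 129, 142, 136, 120, 150, 206, 222, 219, 219, 218]
((530.0858764648438, -44.37663269042969), (56.53218460083008, 223.20635986328125), 84.56439971923828) [277.21987315 360.80761099]
((555.114990234375, 160.5723114013672), (259.83148193359375, 520.3170166015625), 81.14796447753906) [307.92372506 120.66208426]
[0.56008328 0.12440089 0.36006394]
```

View pics/w2c.png

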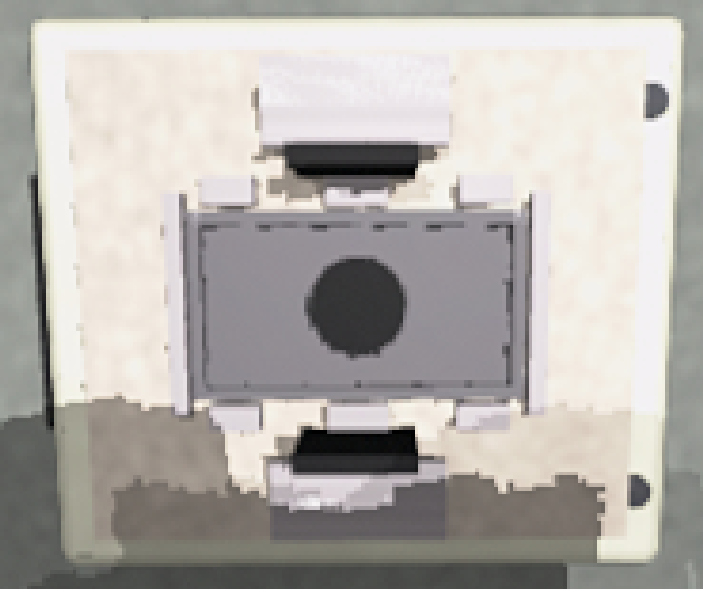

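Run:
```python
from h import *
x,y=.5621,.1792
r.reach([x,y,.30],[180,0,81.4])
r.servo_line([x,y,.240],speed=.1); 
r.servo_line([x,y,.2255],speed=.03); r.wait(.1); s=r.sense(); print(s['tcp_pos'],s['contact_force'],s['opening'])
r.servo_line([x,y,.2242],speed=.03); r.wait(.1); s=r.sense(); print(s['tcp_pos'],s['contact_force'],s['opening'])
r.let_go(); r.wait(.4)
r.servo_line([x,y,.30],speed=.1)
r.reach([.555,.125,.36],[180,0,81.4]); r.wait(.2)
s=snap('wrist','w3.png'); np.savez('w3.npz',**s); f=s['frame']; print(r.sense()['clock'])
a=f[120:165,228:325].astype(int)
n,l,st,ce=cv2.connectedComponentsWithStats(((a[...,2]-a[...,0])>8).astype('uint8'))
P=[]
for i in range(1,n):
    if st[i,4]>60: c=ce[i]+[228,120]; P.append(ray(s,*c,.048)); print(st[i],c,P[-1])
cv2.imwrite('pics/w3c.png',cv2.resize(f[60:215,180:365],None,fx=3.8,fy=3.8,interpolation=cv2.INTER_NEAREST)[:,:,::-1])
```

```text
[0.56216084 0.17923647 0.22569333] [-0.04253128 -0.39592966 -0.97874208] 0.06354270981985485
[0.56208632 0.17918648 0.22420246] [-0.16420619 -0.2701484  -1.13936946] 0.06396491277147759
11.8083
```

View pics/w3c.png

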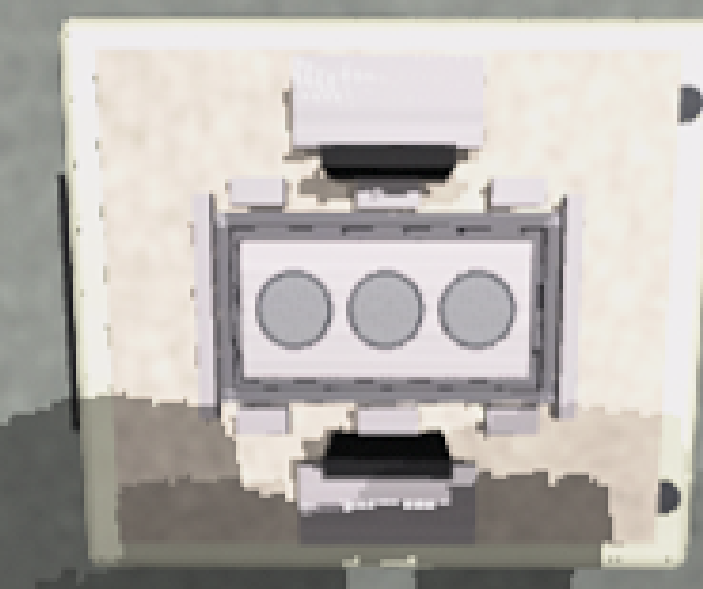

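The plate lies flat in the recess with even gaps all round, and nothing is touching it. Next I pinch the catches and lift.

Run:
```python
from h import *
x,y=.562,.1795
r.reach([x,y,.32],[180,0,171.4])
r.servo_line([x,y,.239],speed=.08); r.wait(.2); s=r.sense(); print(s['tcp_pos'],s['contact_force'])
r.grab(35); r.wait(.4); s=r.sense(); print(s['opening'],s['gripper_force'],s['contact_force'],s['clock'])
if .048<s['opening']<.055:
    r.servo_line([x,y,.249],speed=.03); r.wait(.1); s=r.sense(); print(s['opening'],s['contact_force'],s['tcp_pos'])
    if s['contact_force'][2]>-8:
        r.servo_line([x,y,.339],speed=.06); r.wait(.5); s=r.sense(); print(s['opening'],s['contact_force'],s['tcp_pos'],s['clock'])
a=snap('side')['frame'][100:260,200:400]; b=snap('wrist')['frame']
cv2.imwrite('pics/f.png',np.vstack([cv2.resize(a,(400,300)),cv2.resize(b,(400,300))])[:,:,::-1])
```

```text
[0.56213649 0.17952165 0.23963803] [-0.43593265  0.79399783 -0.59403762]
0.05018724795388177 34.99991297721863 [0.12740169 0.0723857  0.67788895] 15.5583
0.0501139471815013 [-0.18769369  0.02745356 -1.40601408] [0.56194922 0.17947634 0.24879248]
0.05026808988840278 [ 0.12011885  0.00453865 -2.5396467 ] [0.56199488 0.17950969 0.33901844] 18.2917
```

View pics/f.png

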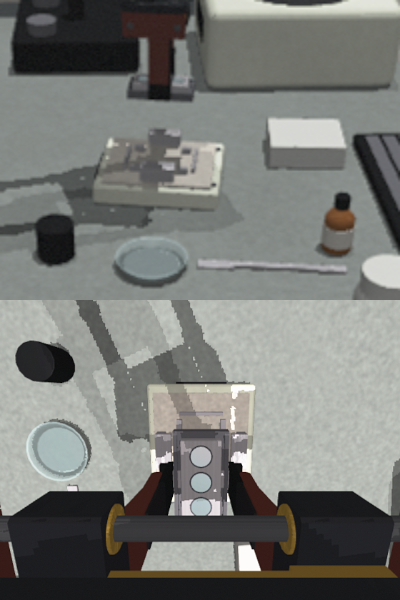

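The side view shows the cassette hanging level at (160,88), clear of the dock. The wrist view shows the plate still lying in it, with its windows at column 201. I hand in.

```bash
python3 -c "
from h import *
r.wait(.3); print(r.sense()['opening'],r.sense()['contact_force']); print(r.hand_in())"
```

```text
0.04988194043968623 [ 0.50744496  0.21208281 -1.67330395]
the job is handed in; nothing more can be done
None
```

The top plate lies flat in the cassette, and the gripper holds the cassette level by its pinched catches about 10 cm above the dock; the job is handed in, but the call returned no verdict.

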